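Check the sprung pressure arm, then hang its hood guard

TASK

Check the spring of the pressure arm: swing its roller away from the stop until the arm's pointer stands in line with the index clip on the scale without running past it, hold it there for about a second, then ease it back to its stop without letting it snap. Next, draw the hood guard by its rib out of the low shelf until all of it is clear of the shelf, let go of it flat on the bench, take it again by the top edge of its upright back plate, and hang it by both holes on the two headed pins of the fence, dropped home behind the heads. Do not shift the index clip and do not knock the glue bottle or the screwdriver about.

Things in the scene. Friction and masses are not known exactly. Their poses are not given: they have to be found in the camera images.
- pressure_unit: The fixed pressure unit: grey base plate 345 x 260 x 12 mm (x from -320 to +25 mm, y +-130 mm) with an upright steel fence across one end (190 mm wide along y, 22 mm thick, top at z = 128 mm). Origin at bench height under the middle of the fence's face (x = 0 is that face); z up, -x points from the fence over the base, the way the pins point. Yaw 1.6 to 2.1 rad.
- pin_a (a point): Pin on the fence face, at the face on the pin's axis, 115 mm above the bench, at y = +50 mm of the unit. Axes as the unit's (pin points along -x). Each pin: neck 10 mm diameter, 10 mm long, then a head 16 mm diameter, 8 mm long; it stands 18 mm out of the face.
- pin_b (a point): The other, equal pin, at y = -50 mm of the unit.
- press_pivot (a point): Vertical hinge axis of the pressure arm, at x = -90, y = 0 mm of the unit. Hub 40 mm diameter, top at z = 48 mm.
- pressure_arm (a joint): Angle of the pressure arm, rad: 0 at its stop (where it starts, pressed there by its spring), up to 0.9, growing anticlockwise seen from above. Seen in the unit's frame the resting arm points from the pivot along (-cos 0.45, +sin 0.45). Spring torque 0.35 + 1.0 x angle Nm; let go, it snaps back to the stop.
- press_roller (a point): Centre of the top of the upright grey roller at the arm's end, 150 mm from the pivot: 36 mm diameter, from z = 37 to 85 mm above the bench, fixed to the arm; below it the flat steel bar of the arm (22 mm wide, top at z = 37 mm). Axes: x from the pivot outwards along the arm, y the way the roller moves as the angle grows, z up.
- press_pointer (a point): Tip of the arm's thin black pointer beyond the roller, 185 mm from the pivot, 22 mm above the bench, over the inner edge of the aluminium scale (ticks every 0.075 rad, a long one every fourth). Axes as press_roller.
- index_clip (a joint): Place of the index clip on the scale, rad, measured as the arm's angle: the pointer is in line with it when both angles are equal. Between 0.35 and 0.75, set anew each time; held by friction only.
- index_tip (a point): Inner tip of the index clip (dark steel block 26 mm long radially, 14 mm wide, top 27 mm above the bench, outside the pointer's path), 185 mm from the pivot, 22 mm above the bench. Axes: x outwards from the pivot, y the way the arm moves as it is pushed.
- guard: Loose aluminium hood guard, about 0.45 kg: upright back plate 160 wide (y) x 110 high x 6 mm thick, and a hood panel 4 mm thick from its foot 150 mm towards -x, flat on the bench. Origin at the back plate's foot, mid width and thickness; z up. Starts in the low shelf, back plate 34 to 42 mm under the roof, hood sticking out. It hangs with axes along the unit's, hood over the pivot, foot 54 mm above the bench.
- guard_hole_a (a point): Centre of the 22 mm hole through the guard's back plate at y = +50 mm, 55 mm above its foot, in mid thickness; it goes on pin_a. Passed over the head with the hole centred, the guard sinks about 6 mm onto the neck. Axes as the guard's.
- guard_hole_b (a point): Centre of the equal hole at y = -50 mm, 55 mm above the foot; it goes on pin_b.
- guard_top (a point): Middle of the top edge of the back plate, 110 mm above the guard's foot. The plate is 6 mm thick along the guard's x.
- guard_rib (a point): Middle of the top edge of the guard's pull rib: an upright strip 80 mm long (y), 8 mm thick (x), its top 46 mm above the bench, 142 mm before the back plate near the hood's front edge.
- low_shelf: Low plywood shelf, fixed: a roof (underside 125 mm, top 137 mm above the bench, 160 deep x 240 mm wide, timber on its rear half up to 182 mm) on two side boards 12 mm thick, open in front. Origin on the bench at the middle of its front edge; +x runs into the shelf, -x out of it; yaw within +-0.25 rad.
- glue: White glue bottle, bystander, 56 mm diameter, 150 mm high, origin under its middle.
- screwdriver: Screwdriver, bystander, 190 mm long, lying on the bench.
Things that resemble listed ones, but are neither listed nor needed, are in the scene too. There is more than one size of the guard; the job needs the larger.

How it is judged:
By the outcome, as a careful person would: the job done as asked, in the order asked, and still so for the second after the job is handed in, with the robot touching nothing.
It also fails if it takes over 72 s, if anything falls off the work surface, if the arm or the gripper's body presses on something with over 40 N, if the wrist force passes 120 N, or if a joint passes its speed limit or range.

ROBOT

A 6-joint arm with a two-finger parallel gripper is mounted at the origin on the work surface. World frame = base frame: x ahead of the robot, y to its left, z up, the work surface at z = 0. Lengths are in m, angles in rad, forces in N, time in s.
With the tool pointing down it reaches from about 0.35 to 0.975 m from the base axis. Payload 4.9 kg.
Tool frame: the origin (TCP) lies at the very end of the fingers, on their centre line; the grasp point (between the pads) lies 19 mm behind it; z points along the fingers, x is the direction in which the jaws open and shut, and the axes are right-handed (so a half turn about z gives the same grasp; the last joint's range is limited). The gripper opens to 85 mm and grips with 20 to 120 N. Pads are 22 mm wide; open, the fingers measure 114 mm over their backs; the gripper's body (76 mm by 85 mm) begins 54 mm behind the grasp point. The pads swing forward as they close: fully open they stand 13 mm farther back than shut.
Start: joints at [1.007, 0.053, 1.613, -0, 1.476, -0.119], TCP at [0.269, 0.564, 0.231] pointing down, gripper open.
Joint ranges: [-3.01, 3.01], [-1.01, 2.22], [0.06, 2.58], [-1.02, 4.17], [0.09, 2.62], [-3.14, 3.14]. Speed limits (rad/s): [2.57, 2.57, 3.14, 3.14, 3.14, 3.14].

INTERFACE

Orientations are given as a rotation vector (axis times angle).
In Python, from station import ctrl gives the robot as it stands.
- The arm moves only by the shell command python3 -m handwheel 'ROWS' [OPENING] [FORCE]. ROWS is a JSON object of lists of equal length, an entry for each row: "offset": the shift along the world's x, y, z in units of 40 mm (1.0 is 40 mm), a list of three; "roll": the turn about the world's z in units of 6 degrees (1.0 is 6 degrees). A call has exactly 10 rows; each row is the pose to reach, as a shift and turn from the pose commanded when the call began; what a row does not reach only later rows make up. A row lasts 1/10 s, in which the tool goes at most 50 mm and 8.59 degrees, less where a joint would pass 70% of its speed; a pose out of reach is approached as far as the arm can. A call with a gripper value outside its range is refused whole. OPENING is the finger opening in mm, from 0 to 85.4, set as the call begins (- or left out, the last holds). The fingers move at their own pace and stop on an object; FORCE is the grip in N (left out, the last holds). Time passes only in rows, so rows that repeat a pose let the fingers close, or fill a call up. It gives the time, the measured TCP pose, the force and the opening at its end, in the units of the state.
- ctrl.get_obs(): the state, without advancing time (a new reading comes with each control period).
- ctrl.get_image(name): name is "scene" or "top"; returns a dict with "img" (384x512x3 uint8, red, green, blue), "fx", "fy", "cx", "cy" (pixels), "k1" (the pictures are not rectified: a ray, as slopes to the right and down, at radius r is drawn at 1 + k1 r^2 times it, then the intrinsics apply), "T" (4x4, takes a point from camera to world coordinates). Camera axes: x right, y down, z forward; pixel columns grow to the right and rows downward; lengths in m; the calibration is good to about 2 mm. A picture is of the moment at which its call begins. There is no depth.
- ctrl.finish_job(): hands the job in, once; it reports no verdict.
The state is a dict: "t": time; "q": joint angles; "dq": joint speeds; "effort": joint torques, N m; "tool_pos": TCP position; "tool_rot": TCP orientation; "contact_force": force on the tool from outside, world axes, zero at the start; "wrist_torque": the same for the moment, N m; "opening": finger opening in m.
Only numpy, scipy, OpenCV 4.12 (cv2) and the standard library are available. Lean on these libraries where they do the work, as an engineer would, in place of code of your own. Each camera call takes 0.05 s, during which the arm holds its last target.

## Working session

There is one attempt and no reset: what is moved stays moved. The work goes in short steps, Python scripts to look and compute and a shell command to move; the robot and the scene stay as the last step left them, time stands still between calls to the robot, and variables do not carry over. Pictures are saved under pics/ and viewed, and the job is handed in when it is done.

```bash
ls -la; mkdir -p pics; cat > h.py <<'E'
import numpy as np, cv2, json
from station import ctrl
def snap(name,fn):
    im=ctrl.get_image(name); cv2.imwrite('pics/'+fn+'.png',im['img'][:,:,::-1]); np.savez('pics/'+fn+'.npz',**im); return im
def load(fn): 
    d=np.load('pics/'+fn+'.npz'); return {k:d[k] for k in d}
def ray(im,u,v):
    xd=(u-im['cx'])/im['fx']; yd=(v-im['cy'])/im['fy']; x,y=xd,yd
    for _ in range(30):
        f=1+im['k1']*(x*x+y*y); x,y=xd/f,yd/f
    T=im['T']; d=T[:3,:3]@np.array([x,y,1.]); return T[:3,3],d/np.linalg.norm(d)
def onz(im,u,v,z):
    o,d=ray(im,u,v); return o+d*(z-o[2])/d[2]
def proj(im,P):
    T=im['T']; p=T[:3,:3].T@(np.asarray(P,float)-T[:3,3]); x,y=p[0]/p[2],p[1]/p[2]; f=1+im['k1']*(x*x+y*y)
    return np.array([im['fx']*x*f+im['cx'],im['fy']*y*f+im['cy']])
E
python3 - <<'E'
from h import *
for n in('scene','top'):
    im=snap(n,n+'0'); print(n,im['fx'],im['k1'],im['T'].round(3).tolist())
    cv2.imwrite('pics/%s0b.png'%n,cv2.resize(im['img'][:,:,::-1],(800,600),interpolation=cv2.INTER_CUBIC))
print(ctrl.get_obs())
E
```

```text
total 12
drwxr-xr-x  3 agent agent 4096 Dec  7 16:34 .
drwxr-xr-x 23 root  root  4096 Dec  7 16:33 ..
drwxr-xr-x  2 agent agent 4096 Dec  7 16:34 pics
scene 486.6075613674009 -0.2029874827892964 [[0.873, 0.403, -0.276, 0.986], [0.488, -0.712, 0.504, -0.76], [0.007, -0.574, -0.819, 1.216], [0.0, 0.0, 0.0, 1.0]]
top 416.7744041017729 -0.07787872148053306 [[-0.013, -0.991, 0.134, 0.438], [-1.0, 0.012, -0.007, -0.058], [0.005, -0.134, -0.991, 1.449], [0.0, 0.0, 0.0, 1.0]]
{'t': 0.1, 'q': array([ 1.00701063e+00,  5.33339700e-02,  1.61414882e+00,  1.79354136e-05,
        1.47603149e+00, -1.19009432e-01]), 'dq': array([-0.00031657, -0.00148457, -0.00253856,  0.00089844,  0.00022861,
        0.00016363]), 'effort': array([ 2.13960616e-04, -3.94905424e+01, -3.71361923e+01, -7.20476964e-05,
        3.94961913e-03,  5.92079090e-06]), 'tool_pos': array([0.2686044 , 0.56370771, 0.23016394]), 'tool_rot': array([ 2.65601135,  1.67634011, -0.00273714]), 'contact_force': array([ 0.28872778,  0.16255139, -0.44140889]), 'wrist_torque': array([-0.05007834,  0.00819934, -0.00691973]), 'opening': 0.08571249471238757}
```

View pics/scene0b.png

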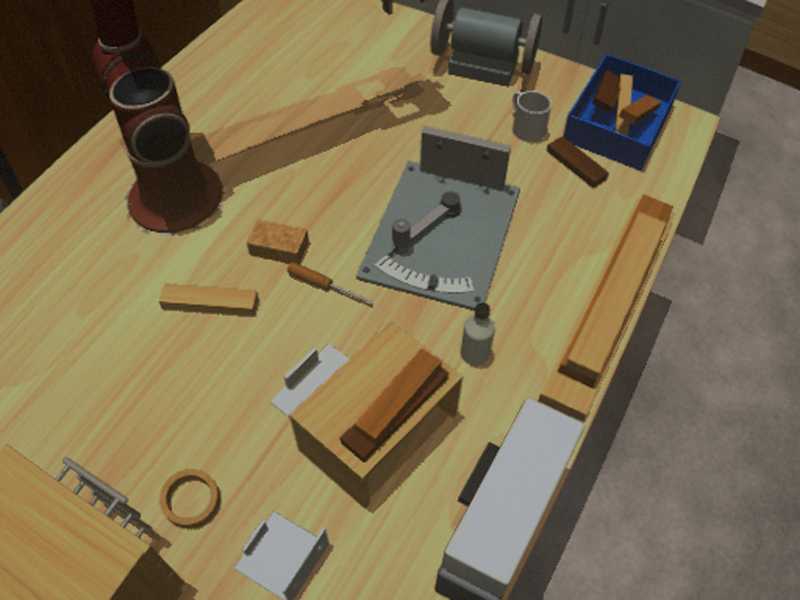

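View pics/top0b.png

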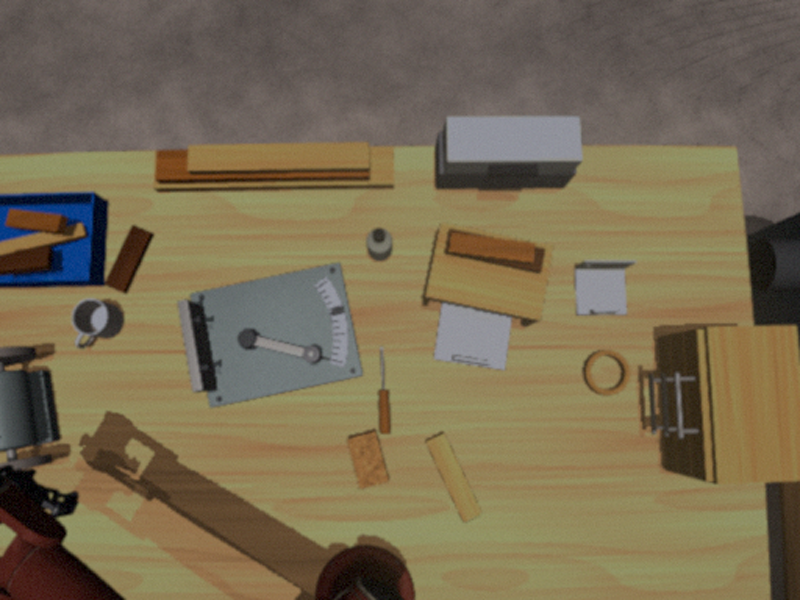

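```bash
python3 - <<'E'
import cv2
a=cv2.imread('pics/top0.png'); c=a[155:275,100:250]; cv2.imwrite('pics/c1.png',cv2.resize(c,(750,600),interpolation=cv2.INTER_CUBIC))
c=a[130:250,245:395]; cv2.imwrite('pics/c2.png',cv2.resize(c,(750,600),interpolation=cv2.INTER_CUBIC))
a=cv2.imread('pics/scene0.png'); c=a[75:205,215:345]; cv2.imwrite('pics/c3.png',cv2.resize(c,(600,600),interpolation=cv2.INTER_CUBIC))
c=a[200:320,160:310]; cv2.imwrite('pics/c4.png',cv2.resize(c,(750,600),interpolation=cv2.INTER_CUBIC))
E
```

```text
(no output)
```

View pics/c1.png

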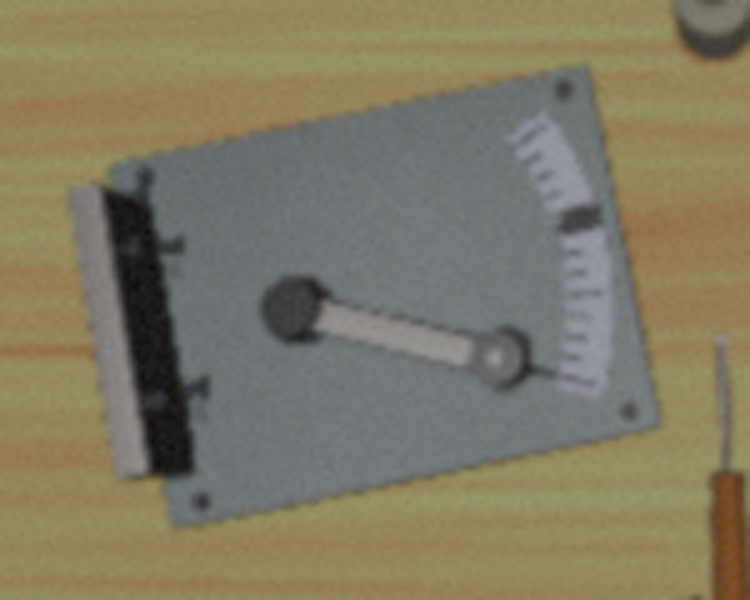

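View pics/c2.png

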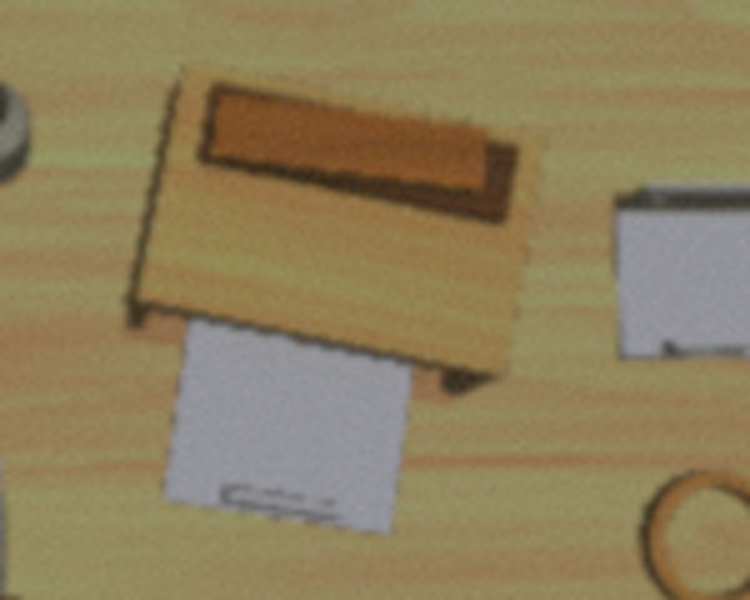

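View pics/c3.png

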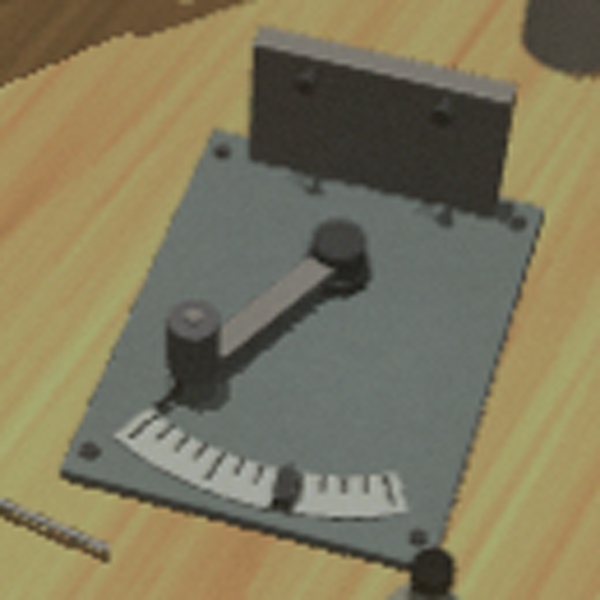

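View pics/c4.png

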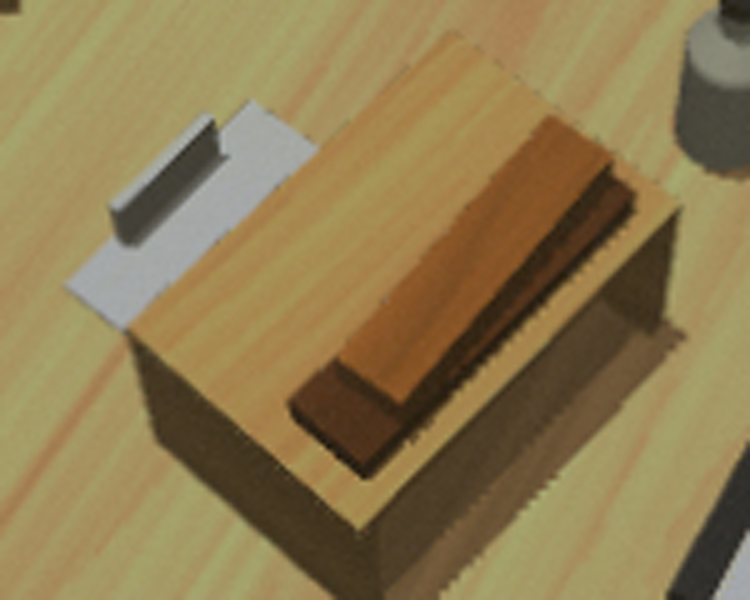

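```bash
python3 - <<'E'
from h import *
im=load('top0'); a=im['img']
def c1(u,v): return 100+u/5-.4,155+v/5-.4
def c2(u,v): return 245+u/5-.4,130+v/5-.4
P=lambda n,u,v,z,c=c1: print(n,onz(im,*c(u,v),z).round(4)[:2])
for n,u,v in (('bA far-top-left',110,163),('top-right',588,66),('bot-right',661,428),('bot-left',173,530)): P(n,u,v,.012)
P('hub',290,308,.048);P('roller',499,357,.085);P('pointer',556,375,.022);P('clip in',566,222,.025);P('clip mid',582,218,.027)
P('clip out',600,215,.027)
P('fence tl',70,190,.128);P('fence bl',122,478,.128);P('fence tr',105,187,.128);P('fence br',150,472,.128)
for n,u,v in (('roof fl',130,298),('roof fr',502,378),('roof br',540,135),('roof bl',185,66)): P(n,u,v,.137,c2)
for n,u,v in (('hood fl',165,500),('hood fr',390,534),('hood l at roof',188,320),('hood r',412,362)): P(n,u,v,.004,c2)
P('rib l',222,492,.046,c2);P('rib r',340,510,.046,c2)
E
```

```text
bA far-top-left [0.6582 0.3848]
top-right [0.7227 0.0488]
bot-right [ 0.4695 -0.0006]
bot-left [0.4033 0.3347]
hub [0.5521 0.248 ]
roller [0.5154 0.1021]
pointer [0.5062 0.0705]
clip in [0.6111 0.0632]
clip mid [0.6135 0.052 ]
clip out [0.6154 0.0397]
fence tl [0.6232 0.3747]
fence bl [0.4389 0.3362]
fence tr [0.6249 0.3519]
fence br [0.4426 0.3184]
roof fl [ 0.6266 -0.1302]
roof fr [ 0.5723 -0.3661]
roof br [ 0.7299 -0.398 ]
roof bl [ 0.7778 -0.1688]
hood fl [ 0.5041 -0.159 ]
hood fr [ 0.4783 -0.3146]
hood l at roof [ 0.6296 -0.1778]
hood r [ 0.598  -0.3343]
rib l [ 0.507  -0.1946]
rib r [ 0.4938 -0.2739]
```

The top view gives a consistent unit: base plate 342 x 258 mm, yaw about 1.764, pivot (0.552, 0.248), hub seen at (0.552, 0.248). The roller is at about (0.515, 0.103). The clip is at about 0.557 rad. The guard's yaw is about -0.165 and its rib is at (0.500, -0.234), with the back plate about 42 mm inside the shelf. I'm moving to just above the roller.

```bash
python3 -m handwheel '{"offset":[[0.4,-0.8,0],[1.0,-1.9,0],[1.7,-3.1,0],[2.4,-4.3,0],[3.1,-5.5,0],[3.8,-6.7,0],[4.4,-7.9,-0.2],[5.0,-9.1,-0.5],[5.6,-10.3,-0.8],[5.9,-11.0,-1.0]],"roll":[-1,-2.4,-3.8,-5.2,-6.6,-8,-9.4,-10.8,-12.2,-13.2]}' 70
python3 - <<'E'
from h import *
im=load('top0');a=im['img']
h=cv2.cvtColor(a,cv2.COLOR_RGB2GRAY)
# clip: dark blob in scale region
for nm,(u0,u1,v0,v1),z,th in (('top',(210,222,194,203),.027,90),):
    s=h[v0:v1,u0:u1].astype(float); print(s.astype(int))
E
```

```text
t: 1.1
tool_pos: [0.4981, 0.1379, 0.195]
tool_rot: [-3.115, 0.409, -0.001]
contact_force: [0.3, -0.2, -0.1]
opening: 0.0701
[[127 134 144 150 148 148 149 142 127 113 120 114]
 [141 151 152 143 141 140 129 128 113 109 108 114]
 [141 144 139 125 109  97  89  91  88  83 104 119]
 [130 122 103  88  77  69  66  65  70  75 101 116]
 [119 113  95  75  71  65  68  67  69  79 101 116]
 [121 116  89  72  72  69  67  71  75  81  97 114]
 [112  95  75  65  72  75  78  80  95 116 118 119]
 [111 103  98  87  94 107 120 129 135 142 135 125]
 [120 115 127 131 137 140 146 148 150 149 146 121]]
```

```bash
python3 -m handwheel '{"offset":[[0.1,-0.2,-0.1],[0.2,-0.4,-0.3],[0.26,-0.52,-0.6],[0.26,-0.52,-0.9],[0.26,-0.52,-1.2],[0.26,-0.52,-1.4],[0.26,-0.52,-1.5],[0.26,-0.52,-1.5],[0.26,-0.52,-1.5],[0.26,-0.52,-1.5]],"roll":[0,0,0,0,0,0,0,0,0,0]}'
python3 - <<'E'
from h import *
im=snap('scene','s1');t=snap('top','t1')
print(ctrl.get_obs()['tool_pos'])
cv2.imwrite('pics/s1c.png',cv2.resize(im['img'][50:210,200:360,::-1],(600,600),interpolation=cv2.INTER_CUBIC))
a=load('top0');h=cv2.cvtColor(a['img'],cv2.COLOR_RGB2GRAY)
m=np.zeros_like(h);s=slice(194,203),slice(211,222)
m[s]=(h[s]<93)*255
v,u=np.nonzero(m);p=onz(a,u.mean(),v.mean(),.026);d=p[:2]-[.5524,.2484];print(u.mean(),v.mean(),p,np.hypot(*d),np.arctan2(d[1],d[0])+1.828)
E
```

```text
t: 2.1
tool_pos: [0.5085, 0.1192, 0.1361]
tool_rot: [-3.116, 0.401, -0.002]
contact_force: [0.0, -0.0, 1.1]
opening: 0.0699
[0.50839896 0.11906694 0.13603022]
215.6969696969697 198.24242424242425 [0.6134485  0.05315719 0.026     ] 0.204564594476936 0.5602524306847978
```

View pics/s1c.png

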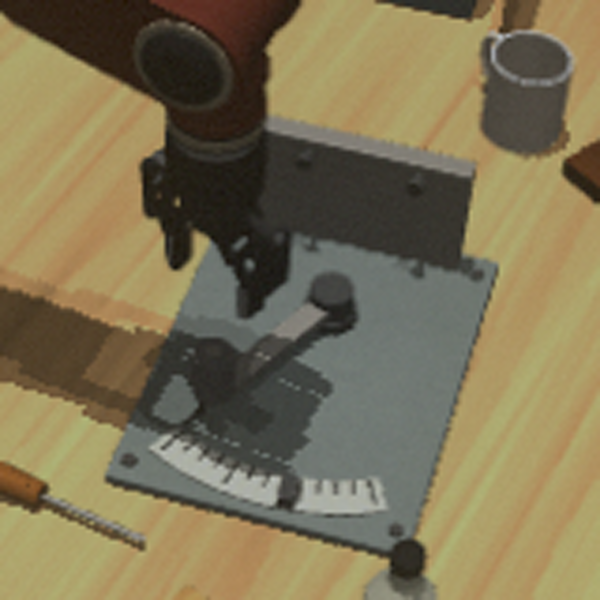

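```bash
python3 -m handwheel '{"offset":[[0.08,-0.2,0],[0.16,-0.41,-0.1],[0.16,-0.41,-0.4],[0.16,-0.41,-0.8],[0.16,-0.41,-1.2],[0.16,-0.41,-1.6],[0.16,-0.41,-2.0],[0.16,-0.41,-2.2],[0.16,-0.41,-2.2],[0.16,-0.41,-2.2]],"roll":[0,0,0,0,0,0,0,0,0,0]}'
python3 -m handwheel '{"offset":[[0,0,0],[0,0,0],[0,0,0],[0,0,0],[0,0,0],[0,0,0],[0,0,0],[0,0,0],[0,0,0],[0,0,0]],"roll":[0,0,0,0,0,0,0,0,0,0]}' 30 25
python3 - <<'E'
from h import *
im=snap('scene','s2');t=snap('top','t2')
o=ctrl.get_obs();print(o['tool_pos'],o['wrist_torque'])
cv2.imwrite('pics/s2c.png',np.hstack([cv2.resize(im['img'][90:210,220:340,::-1],(400,400),interpolation=cv2.INTER_CUBIC),cv2.resize(t['img'][160:260,140:240,::-1],(400,400),interpolation=cv2.INTER_CUBIC)]))
E
```

```text
t: 3.2
tool_pos: [0.5145, 0.1025, 0.0474]
tool_rot: [-3.116, 0.402, 0.0]
contact_force: [-0.2, -0.8, -0.2]
opening: 0.0701
t: 4.2
tool_pos: [0.5156, 0.1025, 0.0485]
tool_rot: [-3.116, 0.401, -0.004]
contact_force: [2.9, -1.4, 5.1]
opening: 0.0352
[0.51557974 0.10250985 0.04843264] [-0.29422369 -0.51053387  0.09709357]
```

View pics/s2c.png

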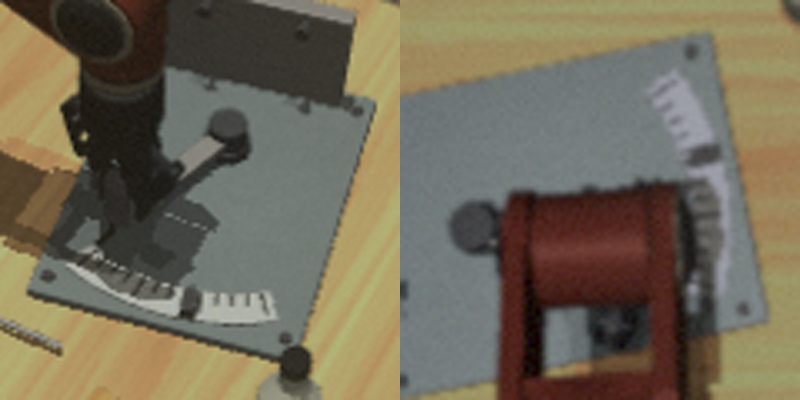

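```bash
python3 - <<'E'
from h import *
piv=np.array([.5524,.2484])
rows=[]
for fn in('scene0','top0'):
  im=load(fn)
  for z in(.02,.027):
    A=np.linspace(-.1,1.0,700);R=np.linspace(.175,.225,60)
    aa,rr=np.meshgrid(A,R)
    P=np.stack([piv[0]+rr*np.cos(aa-1.822),piv[1]+rr*np.sin(aa-1.822),0*aa+z],-1).reshape(-1,3)
    T=im['T'];p=(P-T[:3,3])@T[:3,:3];x=p[:,0]/p[:,2];y=p[:,1]/p[:,2];f=1+im['k1']*(x*x+y*y)
    u=(im['fx']*x*f+im['cx']).reshape(aa.shape).astype('f4');v=(im['fy']*y*f+im['cy']).reshape(aa.shape).astype('f4')
    s=cv2.remap(im['img'],u,v,cv2.INTER_CUBIC);s=cv2.resize(s,(700,120))
    for k in range(16):
        c=int((k*.075+.1)/1.1*700)
        if c<700: cv2.line(s,(c,0),(c,8 if k%4 else 16),(255,0,0),1)
    rows.append(s[:,:,::-1])
cv2.imwrite('pics/polar.png',np.vstack(rows))
E
```

```text
(no output)
```

View pics/polar.png

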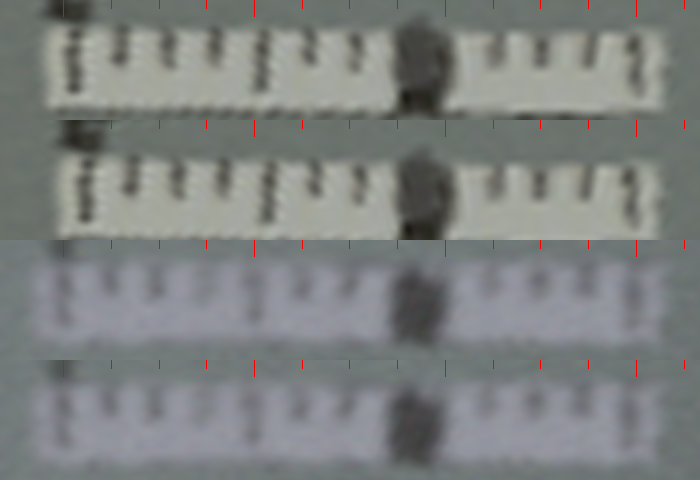

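```bash
cat > arc.py <<'E'
import numpy as np,sys
a0,a1,n=map(float,sys.argv[1:4])
piv=np.array([.5524,.2484]);r=.1505;z=-1.8179
f=lambda a:piv+r*np.array([np.cos(z+a),np.sin(z+a)])
for a in np.linspace(a0,a1,int(n)+1)[1:]: print(round(a,3),((f(a)-f(a0))/.04).round(3),round((a-a0)/np.radians(6),2))
E
python3 arc.py 0 .4 10; python3 arc.py .4 .54 10
```

```text
0.04 [ 0.147 -0.034] 0.38
0.08 [ 0.294 -0.062] 0.76
0.12 [ 0.443 -0.084] 1.15
0.16 [ 0.593 -0.1  ] 1.53
0.2 [ 0.743 -0.11 ] 1.91
0.24 [ 0.894 -0.114] 2.29
0.28 [ 1.044 -0.112] 2.67
0.32 [ 1.194 -0.104] 3.06
0.36 [ 1.344 -0.09 ] 3.44
0.4 [ 1.493 -0.07 ] 3.82
0.414 [0.052 0.008] 0.13
0.428 [0.104 0.018] 0.27
0.442 [0.156 0.027] 0.4
0.456 [0.207 0.038] 0.53
0.47 [0.259 0.049] 0.67
0.484 [0.31  0.061] 0.8
0.498 [0.361 0.074] 0.94
0.512 [0.412 0.087] 1.07
0.526 [0.463 0.101] 1.2
0.54 [0.513 0.116] 1.34
```

```bash
python3 -m handwheel '{"offset":[[0.15,-0.03,0],[0.29,-0.06,0],[0.44,-0.08,0],[0.59,-0.10,0],[0.74,-0.11,0],[0.89,-0.11,0],[1.04,-0.11,0],[1.19,-0.10,0],[1.34,-0.09,0],[1.49,-0.07,0]],"roll":[0.38,0.76,1.15,1.53,1.91,2.29,2.67,3.06,3.44,3.82]}' - 40
python3 -m handwheel '{"offset":[[0.05,0.01,0],[0.10,0.02,0],[0.16,0.03,0],[0.21,0.04,0],[0.26,0.05,0],[0.31,0.06,0],[0.36,0.07,0],[0.40,0.08,0],[0.43,0.09,0],[0.45,0.10,0]],"roll":[0.13,0.27,0.4,0.53,0.67,0.8,0.94,1.05,1.12,1.17]}'
python3 - <<'E'
from h import *
im=snap('scene','s3');t=snap('top','t3')
o=ctrl.get_obs();print(o['tool_pos'],o['wrist_torque'],o['opening'])
d=o['tool_pos'][:2]-[.5524,.2484];print(np.hypot(*d),np.arctan2(d[1],d[0])+1.8179)
cv2.imwrite('pics/s3c.png',np.hstack([cv2.resize(im['img'][110:200,230:320,::-1],(400,400),interpolation=cv2.INTER_CUBIC),cv2.resize(t['img'][160:260,140:240,::-1],(400,400),interpolation=cv2.INTER_CUBIC)]))
E
```

```text
t: 5.3
tool_pos: [0.5748, 0.0989, 0.0485]
tool_rot: [3.132, 0.225, 0.001]
contact_force: [0.0, -4.1, 8.4]
opening: 0.0353
t: 6.3
tool_pos: [0.5927, 0.1024, 0.0485]
tool_rot: [3.112, 0.413, 0.001]
contact_force: [0.5, -5.7, 8.1]
opening: 0.035
[0.59268236 0.10244243 0.04849935] [-0.82815634 -0.23581968 -0.5955993 ] 0.03554757079210522
0.15141426601016653 0.5163870407927285
```

View pics/s3c.png

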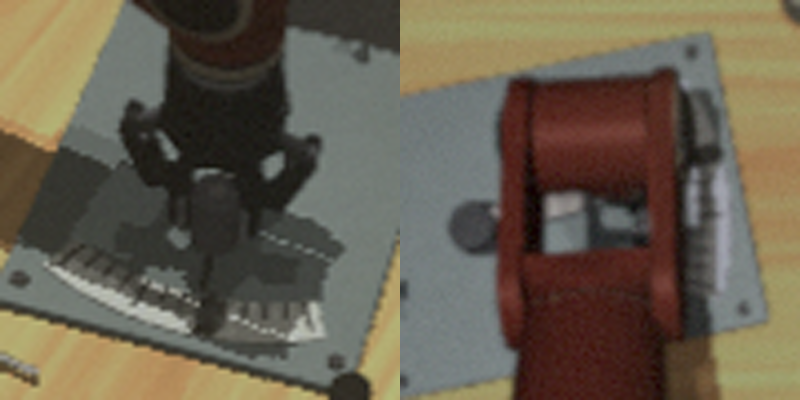

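```bash
cat > polar.py <<'E'
from h import *
import sys
piv=np.array([.5524,.2484])
im=load(sys.argv[1]);rows=[]
for z in (.022,.027):
    A=np.linspace(.3,.8,700);R=np.linspace(.155,.225,60)
    aa,rr=np.meshgrid(A,R)
    P=np.stack([piv[0]+rr*np.cos(aa-1.822),piv[1]+rr*np.sin(aa-1.822),0*aa+z],-1).reshape(-1,3)
    T=im['T'];p=(P-T[:3,3])@T[:3,:3];x=p[:,0]/p[:,2];y=p[:,1]/p[:,2];f=1+im['k1']*(x*x+y*y)
    u=(im['fx']*x*f+im['cx']).reshape(aa.shape).astype('f4');v=(im['fy']*y*f+im['cy']).reshape(aa.shape).astype('f4')
    s=cv2.remap(im['img'],u,v,cv2.INTER_CUBIC);s=cv2.resize(s,(700,280)); s=cv2.convertScaleAbs(s,alpha=1.8)
    for k in range(16):
        c=int((k*.075-.3)/.5*700)
        if 0<=c<700: cv2.line(s,(c,0),(c,12),(255,0,0),1)
    rows.append(s[:,:,::-1])
cv2.imwrite('pics/%s.png'%sys.argv[2],np.vstack(rows))
E
python3 polar.py s3 pol3
```

```text
(no output)
```

View pics/pol3.png

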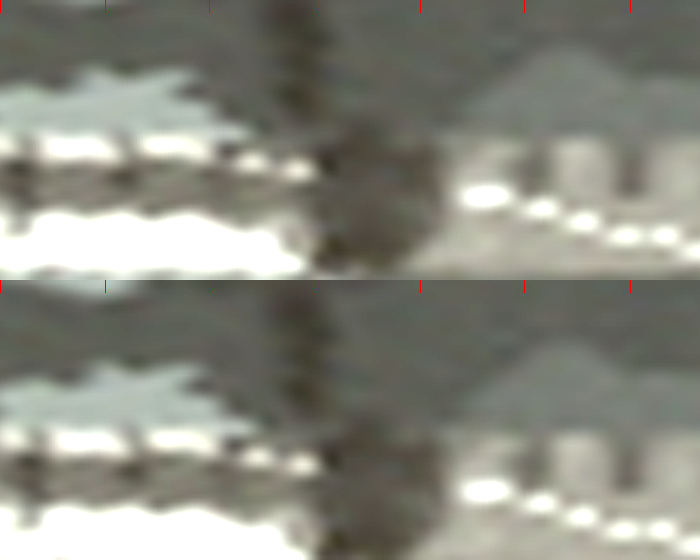

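```bash
python3 -m handwheel '{"offset":[[0.02,0.005,0],[0.04,0.01,0],[0.06,0.02,0],[0.08,0.025,0],[0.10,0.03,0],[0.12,0.035,0],[0.13,0.04,0],[0.14,0.04,0],[0.14,0.04,0],[0.14,0.04,0]],"roll":[0.05,0.1,0.16,0.21,0.26,0.31,0.34,0.36,0.36,0.36]}'
python3 - <<'E'
from h import *
im=snap('scene','s4')
o=ctrl.get_obs()
d=o['tool_pos'][:2]-[.5524,.2484];print(np.hypot(*d),np.arctan2(d[1],d[0])+1.8179)
E
python3 polar.py s4 pol4
```

```text
t: 7.4
tool_pos: [0.5982, 0.104, 0.0485]
tool_rot: [3.104, 0.472, 0.001]
contact_force: [0.2, -8.1, 7.0]
opening: 0.0352
0.15151611962885414 0.5544995288442485
```

View pics/pol4.png

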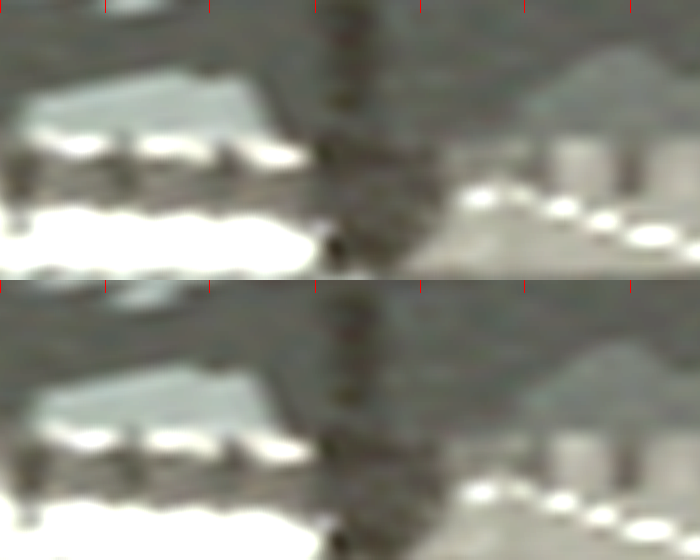

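```bash
python3 -m handwheel '{"offset":[[0.01,0.003,0],[0.02,0.006,0],[0.024,0.008,0],[0.024,0.008,0],[0.024,0.008,0],[0.024,0.008,0],[0.024,0.008,0],[0.024,0.008,0],[0.024,0.008,0],[0.024,0.008,0]],"roll":[0.03,0.06,0.06,0.06,0.06,0.06,0.06,0.06,0.06,0.06]}'
python3 - <<'E'
from h import *
im=snap('scene','s5')
o=ctrl.get_obs()
d=o['tool_pos'][:2]-[.5524,.2484];print(np.hypot(*d),np.arctan2(d[1],d[0])+1.8179)
E
python3 polar.py s5 pol5
```

```text
t: 8.45
tool_pos: [0.5992, 0.1043, 0.0485]
tool_rot: [3.102, 0.481, 0.001]
contact_force: [0.8, -6.1, 7.7]
opening: 0.0347
0.15153799345044475 0.5609701014625108
```

View pics/pol5.png

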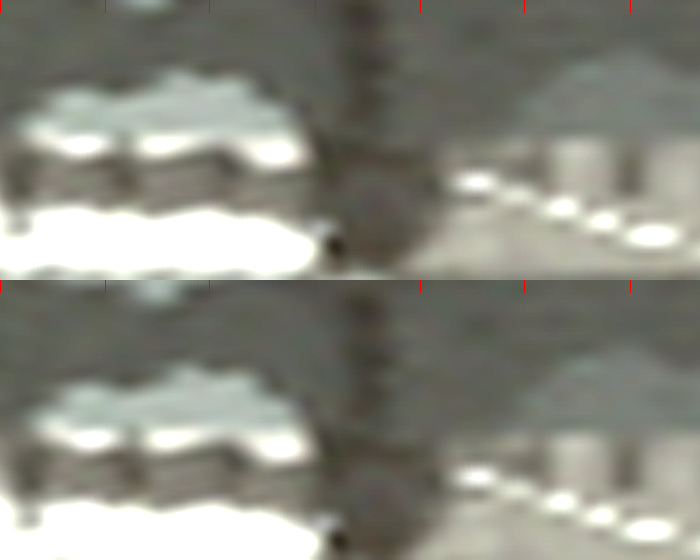

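```bash
python3 -m handwheel '{"offset":[[0,0,0],[0,0,0],[0,0,0],[0,0,0],[0,0,0],[0,0,0],[0,0,0],[0,0,0],[0,0,0],[0,0,0]],"roll":[0,0,0,0,0,0,0,0,0,0]}'
python3 arc.py .561 .2 10; python3 arc.py .2 0 10
```

```text
t: 9.5
tool_pos: [0.5992, 0.1043, 0.0485]
tool_rot: [3.102, 0.481, 0.001]
contact_force: [-0.4, -7.0, 7.5]
opening: 0.0351
0.525 [-0.13 -0.04] -0.34
0.489 [-0.261 -0.074] -0.69
0.453 [-0.394 -0.105] -1.03
0.417 [-0.527 -0.13 ] -1.38
0.38 [-0.661 -0.15 ] -1.72
0.344 [-0.796 -0.166] -2.07
0.308 [-0.932 -0.177] -2.41
0.272 [-1.067 -0.183] -2.76
0.236 [-1.203 -0.184] -3.1
0.2 [-1.339 -0.18 ] -3.45
0.18 [-0.075  0.004] -0.19
0.16 [-0.15  0.01] -0.38
0.14 [-0.225  0.017] -0.57
0.12 [-0.3    0.026] -0.76
0.1 [-0.374  0.036] -0.95
0.08 [-0.449  0.048] -1.15
0.06 [-0.523  0.061] -1.34
0.04 [-0.597  0.076] -1.53
0.02 [-0.67   0.092] -1.72
0.0 [-0.743  0.11 ] -1.91
```

```bash
python3 -m handwheel '{"offset":[[-0.13,-0.04,0],[-0.26,-0.07,0],[-0.39,-0.10,0],[-0.53,-0.13,0],[-0.66,-0.15,0],[-0.80,-0.16,0],[-0.93,-0.17,0],[-1.07,-0.17,0],[-1.20,-0.17,0],[-1.33,-0.17,0]],"roll":[-0.34,-0.69,-1.03,-1.38,-1.72,-2.07,-2.41,-2.76,-3.1,-3.45]}'
python3 -m handwheel '{"offset":[[-0.09,0.01,0],[-0.18,0.02,0],[-0.27,0.03,0],[-0.36,0.04,0],[-0.45,0.05,0],[-0.53,0.06,0],[-0.61,0.08,0],[-0.67,0.10,0],[-0.72,0.11,0],[-0.75,0.11,0]],"roll":[-0.23,-0.46,-0.69,-0.92,-1.15,-1.36,-1.57,-1.72,-1.86,-1.91]}'
python3 - <<'E'
from h import *
o=ctrl.get_obs()
d=o['tool_pos'][:2]-[.5524,.2484];print(np.hypot(*d),np.arctan2(d[1],d[0])+1.8179,o['wrist_torque'])
E
```

```text
t: 10.5
tool_pos: [0.5454, 0.0978, 0.0485]
tool_rot: [3.138, -0.084, -0.0]
contact_force: [-2.4, -5.0, 9.7]
opening: 0.0352
t: 11.5
tool_pos: [0.5158, 0.1025, 0.0485]
tool_rot: [3.115, -0.395, 0.002]
contact_force: [1.5, -5.6, 7.6]
opening: 0.0347
0.15045624104062919 0.001133176236551403 [-0.70440551 -0.38186968 -0.17340355]
```

```bash
python3 -m handwheel '{"offset":[[0,0,0],[0,0,0],[0,0,0],[0,0,0],[0,0,0.2],[0,0,0.7],[0,0,1.3],[0,0,1.9],[0,-0.2,2.5],[0,-0.8,2.9]],"roll":[0,0,0,0,0,0,0,0,0,0]}' 70
python3 -m handwheel '{"offset":[[0,-1.0,0.1],[-0.1,-2.0,0.1],[-0.1,-3.1,0.1],[-0.2,-4.2,0.1],[-0.2,-5.3,0],[-0.3,-6.2,-0.2],[-0.38,-6.9,-0.6],[-0.38,-7.4,-1.0],[-0.38,-7.6,-1.3],[-0.38,-7.65,-1.5]],"roll":[0,0.2,0.4,0.6,0.8,0.84,0.84,0.84,0.84,0.84]}' 45
python3 - <<'E'
from h import *
im=snap('scene','s6');t=snap('top','t6')
o=ctrl.get_obs();print(o['tool_pos'],o['tool_rot'])
cv2.imwrite('pics/s6c.png',np.hstack([cv2.resize(im['img'][60:340,120:400,::-1],(400,400)),cv2.resize(t['img'][130:270,110:250,::-1],(400,400),interpolation=cv2.INTER_CUBIC)]))
E
python3 polar.py s6 pol6
```

```text
t: 12.5
tool_pos: [0.5161, 0.0722, 0.1661]
tool_rot: [-3.116, 0.389, -0.005]
contact_force: [1.1, -1.8, -0.2]
opening: 0.0701
t: 13.5
tool_pos: [0.4998, -0.2349, 0.1025]
tool_rot: [-3.13, 0.257, 0.002]
contact_force: [-0.5, -0.3, -1.5]
opening: 0.0453
[ 0.49947792 -0.23364917  0.10203061] [-3.12957328  0.25532795  0.00364869]
```

View pics/s6c.png

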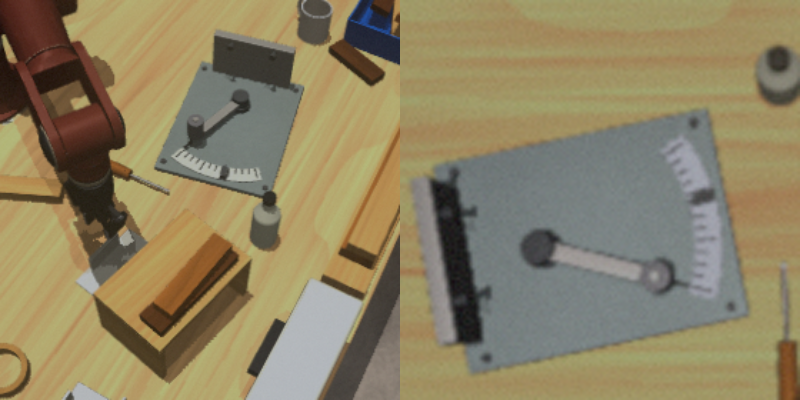

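The pressure arm is back at its stop, with its tip at the zero tick, and the clip hasn't moved. Next I go down on the rib.

```bash
python3 -m handwheel '{"offset":[[0.02,0,-0.4],[0.02,0,-0.8],[0.02,0,-1.2],[0.02,0,-1.6],[0.02,0,-1.9],[0.02,0,-2.05],[0.02,0,-2.08],[0.02,0,-2.08],[0.02,0,-2.08],[0.02,0,-2.08]],"roll":[0,0,0,0,0,0,0,0,0,0]}'
python3 -m handwheel '{"offset":[[0,0,0],[0,0,0],[0,0,0],[0,0,0],[0,0,0],[0,0,0],[0,0,0],[0,0,0],[0,0,0],[0,0,0]],"roll":[0,0,0,0,0,0,0,0,0,0]}' 0 40
```

```text
t: 14.6
tool_pos: [0.5015, -0.2351, 0.021]
tool_rot: [3.13, -0.256, 0.002]
contact_force: [0.1, 1.1, -0.2]
opening: 0.0446
t: 15.6
tool_pos: [0.5011, -0.2349, 0.0205]
tool_rot: [3.131, -0.256, 0.0]
contact_force: [-2.5, -0.9, 5.8]
opening: 0.0073
```

```bash
python3 - <<'E'
from h import *
im=load('top0')
for n,u,v,z in (('strip',435,435,.02),('strip r',448,433,.02),('sd tip',381,350,.01),('sd handle',385,433,.02),('glue cap',379,236,.16),('cork',360,432,.03)): print(n,onz(im,u*.64,v*.64,z).round(3))
E
python3 -m handwheel '{"offset":[[-0.1,0.02,0],[-0.3,0.07,0],[-0.6,0.13,0],[-0.95,0.21,0],[-1.3,0.29,0],[-1.65,0.37,0],[-2.0,0.45,0],[-2.35,0.53,0],[-2.6,0.58,0],[-2.7,0.6,0]],"roll":[0,0,0,0,0,0,0,0,0,0]}'
python3 - <<'E'
from h import *
im=snap('scene','s7');t=snap('top','t7')
cv2.imwrite('pics/s7c.png',np.hstack([cv2.resize(im['img'][150:350,100:300,::-1],(400,400)),cv2.resize(t['img'][130:330,200:400,::-1],(400,400),interpolation=cv2.INTER_CUBIC)]))
E
```

```text
strip [ 0.339 -0.157  0.02 ]
strip r [ 0.342 -0.186  0.02 ]
sd tip [ 0.525 -0.042  0.01 ]
sd handle [ 0.344 -0.049  0.02 ]
glue cap [ 0.746 -0.043  0.16 ]
cork [0.348 0.004 0.03 ]
t: 16.6
tool_pos: [0.3924, -0.2106, 0.0205]
tool_rot: [3.131, -0.257, 0.002]
contact_force: [1.7, -0.4, 0.9]
opening: 0.0073
```

View pics/s7c.png

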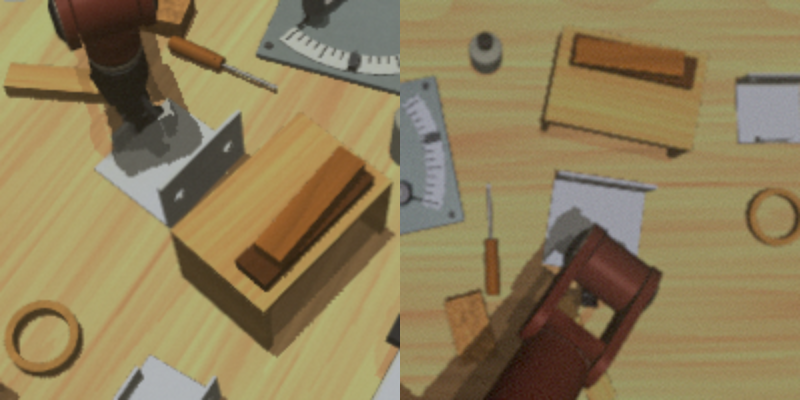

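```bash
python3 -m handwheel '{"offset":[[0,0,0],[0,0,0],[0,0,0],[0,0,0.1],[0,0,0.6],[0,0,1.4],[0,0,2.3],[0,0,3.2],[0,0,4.0],[0,0,4.4]],"roll":[0,0,0,0,0,0,0,0,0,0]}' 45
python3 - <<'E'
from h import *
im=snap('scene','s8');t=snap('top','t8')
cv2.imwrite('pics/s8c.png',np.hstack([cv2.resize(im['img'][180:280,140:240,::-1],(400,400),interpolation=cv2.INTER_CUBIC),cv2.resize(t['img'][190:290,260:360,::-1],(400,400),interpolation=cv2.INTER_CUBIC)]))
E
```

```text
t: 17.7
tool_pos: [0.394, -0.2114, 0.2]
tool_rot: [3.128, -0.255, 0.006]
contact_force: [-0.2, -0.5, -0.3]
opening: 0.0443
```

View pics/s8c.png

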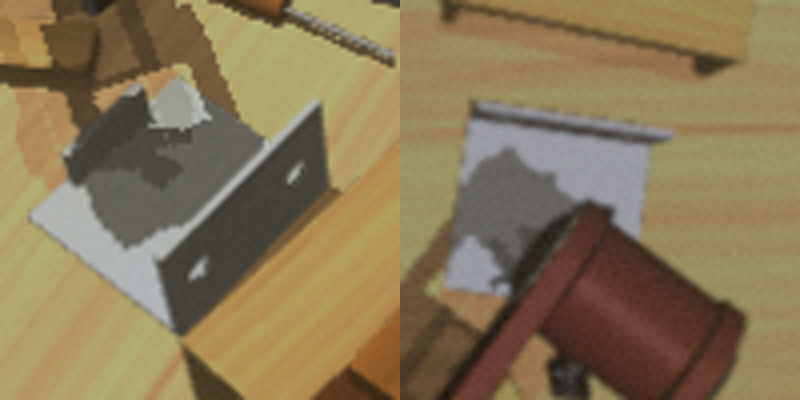

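```bash
python3 - <<'E'
from h import *
t=load('t8');s=load('s8')
ft=lambda u,v:(260+(u-400)/4-.4,190+v/4-.4)
fs=lambda u,v:(140+u/4-.4,180+v/4-.4)
for n,A,B in (('top',onz(t,*ft(471,105),.11),onz(t,*ft(672,136),.11)),('scene',onz(s,*fs(321,103),.11),onz(s,*fs(158,261),.11))):
    d=A-B; y=np.arctan2(d[1],d[0])-np.pi/2; m=(A+B)/2; print(n,A.round(4),B.round(4),'len',np.linalg.norm(d).round(4),'yaw',y.round(3),'mid',m.round(4))
y=-.164
print('expected',np.array([.392,-.2106])+.142*np.array([np.cos(y),np.sin(y)]))
E
```

```text
top [ 0.5435 -0.1517  0.11  ] [ 0.5162 -0.3134  0.11  ] len 0.1639 yaw -0.167 mid [ 0.5299 -0.2326  0.11  ]
scene [ 0.5473 -0.1584  0.11  ] [ 0.5195 -0.3164  0.11  ] len 0.1604 yaw -0.174 mid [ 0.5334 -0.2374  0.11  ]
expected [ 0.53209466 -0.23378375]
```

```bash
python3 -m handwheel '{"offset":[[0.4,-0.07,0],[1.1,-0.19,0],[2.0,-0.34,-0.2],[2.8,-0.48,-0.6],[3.3,-0.56,-1.0],[3.45,-0.59,-1.3],[3.45,-0.59,-1.6],[3.45,-0.59,-1.7],[3.45,-0.59,-1.7],[3.45,-0.59,-1.7]],"roll":[0,0,0,0,0,0,0,0,0,0]}'
```

```text
t: 18.8
tool_pos: [0.5306, -0.2344, 0.1288]
tool_rot: [3.131, -0.256, 0.001]
contact_force: [-0.3, 0.0, -0.3]
opening: 0.0452
```

```bash
python3 - <<'E'
from h import *
t=snap('top','t9');s=snap('scene','s9')
cv2.imwrite('pics/s9c.png',np.hstack([cv2.resize(s['img'][160:280,130:250,::-1],(400,400),interpolation=cv2.INTER_CUBIC),cv2.resize(t['img'][180:280,250:350,::-1],(400,400),interpolation=cv2.INTER_CUBIC)]))
E
```

```text
(no output)
```

View pics/s9c.png

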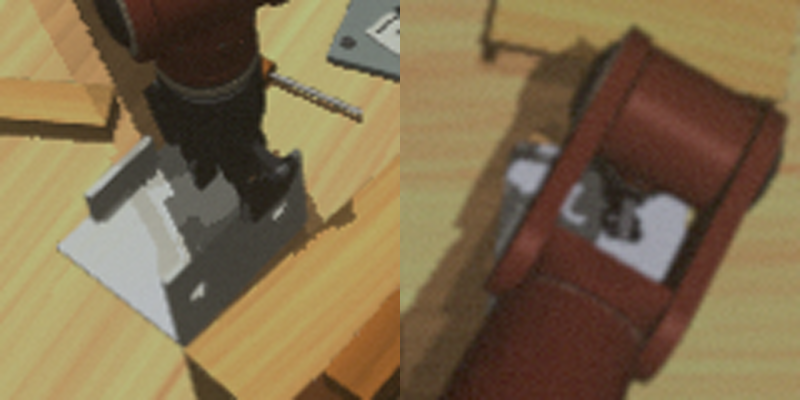

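```bash
python3 -m handwheel '{"offset":[[0.03,0,-0.2],[0.03,0,-0.5],[0.03,0,-0.8],[0.03,0,-1.0],[0.03,0,-1.1],[0.03,0,-1.12],[0.03,0,-1.12],[0.03,0,-1.12],[0.03,0,-1.12],[0.03,0,-1.12]],"roll":[0,0,0,0,0,0,0,0,0,0]}'
python3 -m handwheel '{"offset":[[0,0,0],[0,0,0],[0,0,0],[0,0,0],[0,0,0],[0,0,0],[0,0,0],[0,0,0],[0,0,0],[0,0,0]],"roll":[0,0,0,0,0,0,0,0,0,0]}' 0 80
```

```text
t: 19.9
tool_pos: [0.5324, -0.2344, 0.0838]
tool_rot: [3.131, -0.256, 0.001]
contact_force: [-0.3, -0.5, 0.5]
opening: 0.0449
t: 20.9
tool_pos: [0.5323, -0.2344, 0.0836]
tool_rot: [3.131, -0.256, 0.001]
contact_force: [0.5, 0.1, 2.8]
opening: 0.0045
```

```bash
python3 -m handwheel '{"offset":[[0,0,0.1],[0,0,0.3],[0,0,0.6],[-0.05,0,1.0],[-0.15,0,1.4],[-0.3,0,1.8],[-0.5,0.1,2.2],[-0.7,0.3,2.6],[-0.8,0.7,2.9],[-0.8,1.2,3.0]],"roll":[0,0,0,0,0,0,0,0,0,0]}'
python3 - <<'E'
from h import *
s=snap('scene','s10')
cv2.imwrite('pics/s10c.png',cv2.resize(s['img'][100:300,110:310,::-1],(500,500),interpolation=cv2.INTER_CUBIC))
E
```

```text
t: 21.9
tool_pos: [0.5002, -0.1868, 0.2068]
tool_rot: [3.129, -0.258, 0.006]
contact_force: [1.0, -0.2, -3.8]
opening: 0.0046
```

View pics/s10c.png

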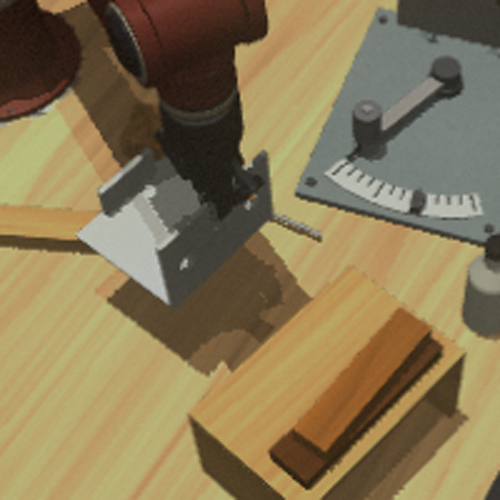

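```bash
python3 -m handwheel '{"offset":[[0,0.3,0],[0,0.8,0],[0,1.4,0],[0,2.0,0],[0,2.6,0],[0,3.2,0],[0,3.8,0],[0,4.4,0],[0,5.0,0],[0,5.6,0]],"roll":[0.2,0.8,1.6,2.5,3.4,4.3,5.2,6.1,7.0,7.9]}'
python3 -m handwheel '{"offset":[[0.1,0.6,0],[0.2,1.2,0],[0.3,1.9,0],[0.4,2.6,0],[0.6,3.3,0],[0.8,4.0,0],[0.95,4.7,0],[1.05,5.3,0],[1.11,5.7,0],[1.11,5.9,0]],"roll":[0.9,1.9,2.9,3.9,4.9,5.9,6.9,7.8,8.5,8.9]}'
python3 - <<'E'
from h import *
s=snap('scene','s11')
o=ctrl.get_obs();r=o['tool_rot'];print(o['tool_pos'],2*np.arctan2(r[1],r[0]),o['q'])
cv2.imwrite('pics/s11c.png',cv2.resize(s['img'][50:230,190:370,::-1],(600,600),interpolation=cv2.INTER_CUBIC))
E
```

```text
t: 22.95
tool_pos: [0.4996, 0.0388, 0.2036]
tool_rot: [-2.968, -1.031, 0.0]
contact_force: [0.6, 0.2, -4.9]
opening: 0.0046
t: 23.95
tool_pos: [0.5441, 0.275, 0.2033]
tool_rot: [-2.188, -2.253, 0.001]
contact_force: [-0.2, -0.4, -4.6]
opening: 0.004
[0.5439998  0.27547575 0.20328934] -4.682362291728307 [ 3.46257446e-01  3.56370074e-02  1.67764783e+00  1.09724538e-03
  1.42872799e+00 -1.25472116e+00]
```

View pics/s11c.png

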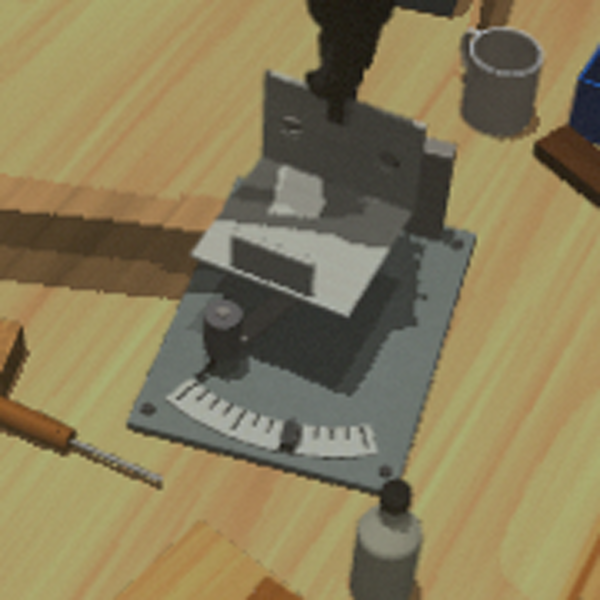

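```bash
python3 -m handwheel '{"offset":[[0,0.1,0],[-0.02,0.2,0],[-0.04,0.35,0],[-0.05,0.5,0],[-0.06,0.6,0],[-0.07,0.7,0],[-0.07,0.73,0],[-0.07,0.73,0],[-0.07,0.73,0],[-0.07,0.73,0]],"roll":[0.2,0.5,0.8,1.1,1.4,1.56,1.56,1.56,1.56,1.56]}'
python3 - <<'E'
from h import *
s=snap('scene','s12');t=snap('top','t12')
o=ctrl.get_obs();r=o['tool_rot'];print(o['tool_pos'],2*np.arctan2(r[1],r[0])+2*np.pi)
cv2.imwrite('pics/s12c.png',cv2.resize(s['img'][60:150,250:340,::-1],(600,600),interpolation=cv2.INTER_CUBIC))
cv2.imwrite('pics/t12c.png',cv2.resize(t['img'][160:260,90:190,::-1],(600,600),interpolation=cv2.INTER_CUBIC))
E
```

```text
t: 25.0
tool_pos: [0.5418, 0.3028, 0.2033]
tool_rot: [2.002, 2.421, -0.0]
contact_force: [-0.9, -0.1, -4.2]
opening: 0.0047
[0.54177307 0.30279436 0.20332575] 8.042527964165147
```

View pics/s12c.png

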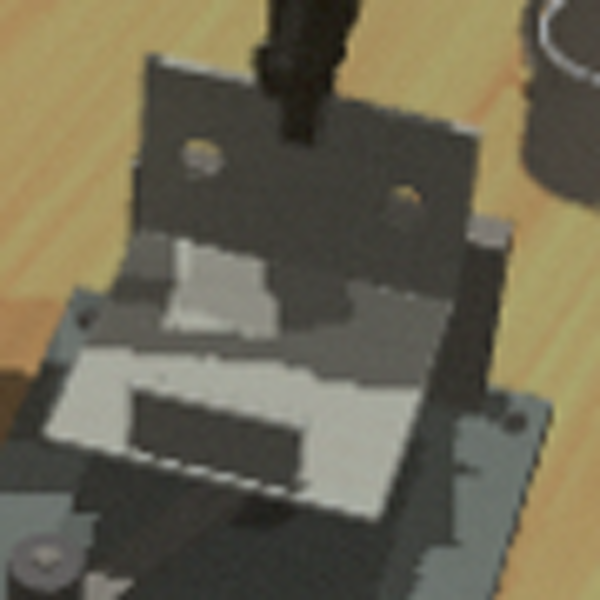

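View pics/t12c.png

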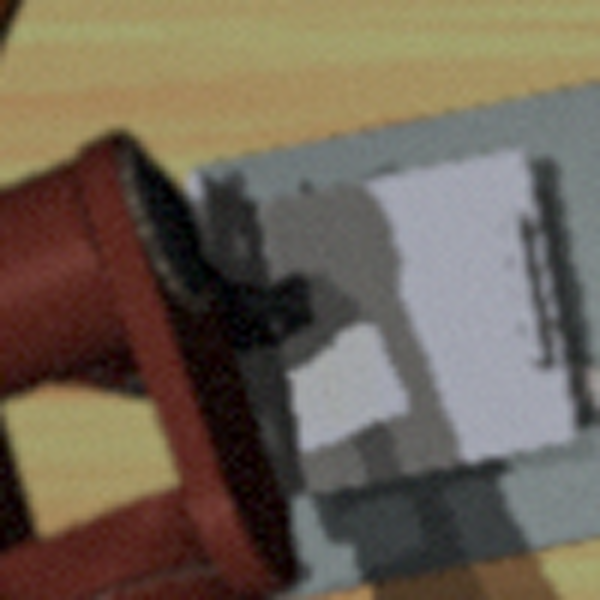

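```bash
python3 - <<'E'
from h import *
s=load('scene0')
c=s['img'][78:123,262:337,::-1]; cv2.imwrite('pics/p0.png',cv2.resize(cv2.convertScaleAbs(c,alpha=2.0),(750,450),interpolation=cv2.INTER_CUBIC))
o=np.array([.5351,.3367]);y=1.764
def U(x,yy,z): return [o[0]+x*np.cos(y)-yy*np.sin(y),o[1]+x*np.sin(y)+yy*np.cos(y),z]
for n,p in (('pinA',(-.018,.05,.115)),('pinB',(-.018,-.05,.115)),('fA front top',(0,.095,.128)),('fB front top',(0,-.095,.128)),('base1',(-.32,.13,.012)),('base2',(-.32,-.13,.012)),('base3',(.025,.13,.012)),('base4',(.025,-.13,.012)),('hub',(-.09,0,.048))):
    uv=proj(s,U(*p)); print(n,uv.round(2),'p0',((uv+.5-[262,78])*10-.5).round(0),'c3',((uv+.5-[215,75])*600/130).round(0))
E
```

```text
pinA [280.11  93.68] p0 [186. 161.] c3 [303.  89.]
pinB [309.7  100.65] p0 [482. 231.] c3 [439. 121.]
fA front top [268.7   84.21] p0 [72. 67.] c3 [250.  45.]
fB front top [324.89  97.31] p0 [633. 198.] c3 [510. 105.]
base1 [226.41 176.19] p0 [-351.  986.] c3 [ 55. 469.]
base2 [307.44 197.98] p0 [ 459. 1204.] c3 [429. 570.]
base3 [260.37 102.15] p0 [-12. 246.] c3 [212. 128.]
base4 [332.46 119.5 ] p0 [709. 420.] c3 [544. 208.]
hub [287.63 126.48] p0 [261. 489.] c3 [338. 240.]
```

View pics/p0.png

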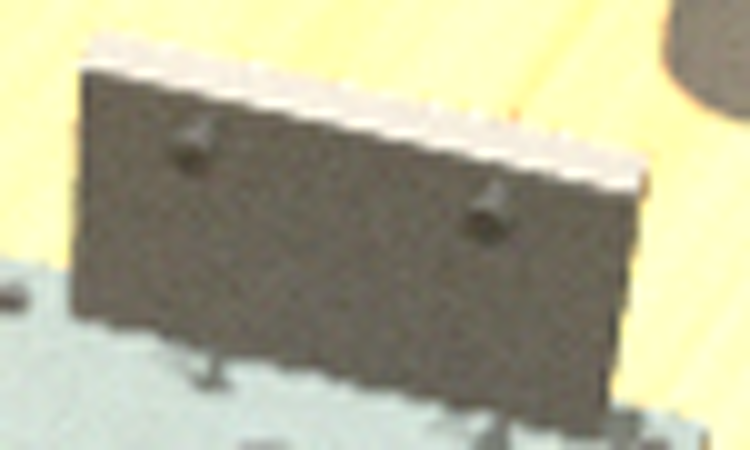

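```bash
python3 - <<'E'
from h import *
s=load('s12')
c=s['img'][64:124,265:340,::-1]; cv2.imwrite('pics/p12.png',cv2.resize(cv2.convertScaleAbs(c,alpha=2.0),(750,600),interpolation=cv2.INTER_CUBIC))
o=np.array([.5418,.3028]);y=1.7593;zf=.2033-.0836
def U(x,yy,z): return [o[0]+x*np.cos(y)-yy*np.sin(y),o[1]+x*np.sin(y)+yy*np.cos(y),z+zf]
f=lambda p:((proj(s,U(*p))+.5-[265,64])*10-.5).round(0)
for n,p in (('hA front',(-.003,.05,.055)),('hA back',(.003,.05,.055)),('hB front',(-.003,-.05,.055)),('hB back',(.003,-.05,.055)),('topA f',(-.003,.08,.11)),('topA b',(.003,.08,.11)),('topB f',(-.003,-.08,.11)),('topB b',(.003,-.08,.11)),('footA',(-.003,.08,.004)),('footB',(-.003,-.08,.004))): print(n,f(p))
E
```

```text
hA front [147. 203.]
hA back [153. 191.]
hB front [454. 275.]
hB back [459. 262.]
topA f [62. 48.]
topA b [68. 36.]
topB f [566. 164.]
topB b [571. 152.]
footA [ 52. 300.]
footB [530. 414.]
```

View pics/p12.png

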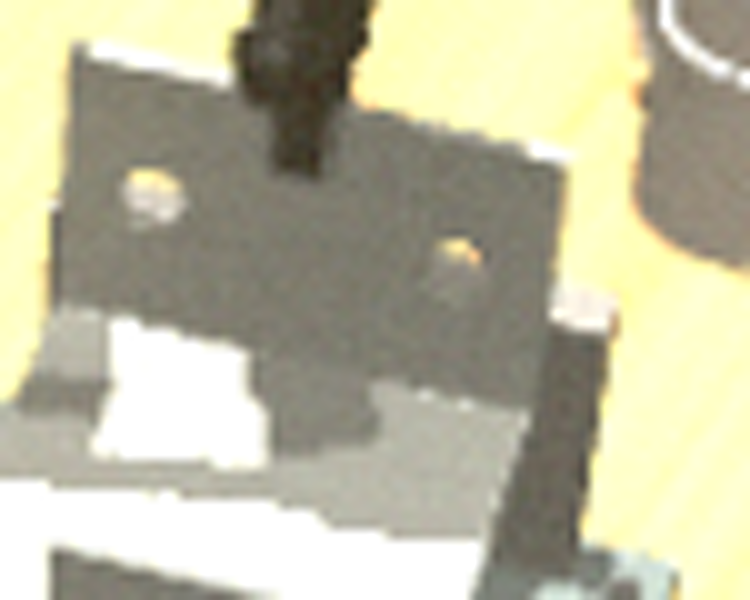

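```bash
python3 -m handwheel '{"offset":[[0,0,-0.1],[0,0,-0.3],[0,0,-0.5],[0,0,-0.7],[0,0,-0.9],[0,0,-1.1],[0,0,-1.3],[0,0,-1.44],[0,0,-1.49],[0,0,-1.49]],"roll":[0.05,0.05,0.05,0.05,0.05,0.05,0.05,0.05,0.05,0.05]}'
python3 - <<'E'
from h import *
s=snap('scene','s13')
ob=ctrl.get_obs();r=ob['tool_rot'];y=2*np.arctan2(r[1],r[0]);y=y-2*np.pi if y>4 else y;print(ob['tool_pos'],y,ob['wrist_torque'])
c=s['img'][74:134,265:340,::-1]; cv2.imwrite('pics/p13.png',cv2.resize(cv2.convertScaleAbs(c,alpha=2.0),(750,600),interpolation=cv2.INTER_CUBIC))
o=ob['tool_pos'];zf=o[2]-.0836
def U(x,yy,z): return [o[0]+x*np.cos(y)-yy*np.sin(y),o[1]+x*np.sin(y)+yy*np.cos(y),z+zf]
f=lambda p:((proj(s,U(*p))+.5-[265,74])*10-.5).round(0)
for n,p in (('hA front',(-.003,.05,.055)),('hA back',(.003,.05,.055)),('hB front',(-.003,-.05,.055)),('hB back',(.003,-.05,.055)),('topA f',(-.003,.08,.11)),('topB f',(-.003,-.08,.11)),('footA',(-.003,.08,.004)),('footB',(-.003,-.08,.004))): print(n,f(p))
d=o[:2]-[.5351,.3367];print('unit',d@[np.cos(1.764),np.sin(1.764)],d@[-np.sin(1.764),np.cos(1.764)])
E
```

```text
t: 26.1
tool_pos: [0.5416, 0.3029, 0.1433]
tool_rot: [-1.996, -2.426, 0.001]
contact_force: [0.1, -0.4, -3.4]
opening: 0.0044
[0.54188067 0.30297926 0.14389956] 1.7647983597477386 [0.18018088 0.06846374 0.04368486]
hA front [139. 240.]
hA back [145. 228.]
hB front [438. 310.]
hB back [442. 298.]
topA f [56. 93.]
topB f [546. 206.]
footA [ 47. 331.]
footB [512. 442.]
unit -0.03439525697374407 -0.00017999600652253826
```

View pics/p13.png

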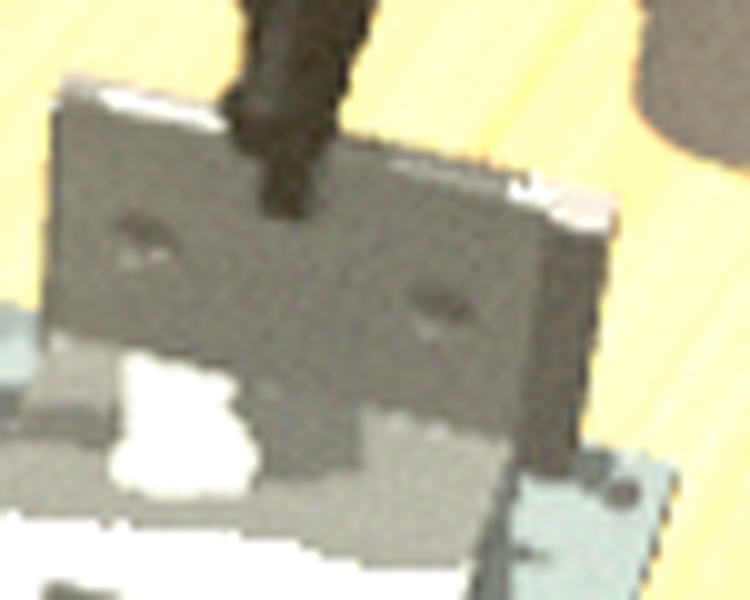

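```bash
python3 - <<'E'
from h import *
s=load('scene0');g=cv2.cvtColor(s['img'],cv2.COLOR_RGB2GRAY)
c=cv2.GaussianBlur(g,(0,0),.6)
for u0,v0 in ((275,85),(304,92)):
    print(u0,v0);print(g[v0:v0+15,u0:u0+12])
c=s['img'][84:112,272:322,::-1].astype(float);c=np.clip((c-25)*4,0,255).astype('u1'); cv2.imwrite('pics/p0b.png',cv2.resize(c,(800,448),interpolation=cv2.INTER_CUBIC))
E
```

```text
275 85
[[118 125 125 121 120 120 122 122 122 120 122 119]
 [ 62  65  78  98 113 118 122 122 122 119 121 119]
 [ 51  52  53  54  60  61  69  92 111 121 124 120]
 [ 51  52  53  48  50  51  48  53  57  60  66  80]
 [ 51  47  51  54  49  47  52  54  54  50  50  50]
 [ 52  51  49  49  47  52  56  62  49  45  51  51]
 [ 51  49  50  50  54  62  68  60  52  47  48  50]
 [ 53  50  51  47  48  49  50  57  46  50  51  55]
 [ 50  50  51  46  40  37  36  42  44  47  49  49]
 [ 50  49  48  47  43  34  37  40  47  52  51  49]
 [ 51  51  50  53  52  43  41  43  49  49  50  50]
 [ 53  50  51  51  50  51  52  49  50  52  50  46]
 [ 49  52  52  50  50  50  50  48  52  51  48  53]
 [ 49  49  49  53  50  49  51  49  49  51  50  47]
 [ 48  48  51  47  49  52  46  51  48  50  52  48]]
304 92
[[100 117 120 122 123 120 121 119 119 119 119 121]
 [ 53  59  59  73  87 112 127 123 125 120 120 121]
 [ 49  48  50  52  51  55  63  63  83 104 122 122]
 [ 51  51  49  50  48  50  49  53  53  58  61  62]
 [ 51  51  50  51  49  47  48  64  55  52  49  49]
 [ 50  46  50  51  50  50  59  64  57  47  50  49]
 [ 50  50  49  51  49  59  63  64  54  51  48  48]
 [ 50  52  46  51  44  37  36  47  52  48  49  47]
 [ 48  49  51  47  42  36  36  34  42  43  49  50]
 [ 49  51  50  48  43  38  34  36  38  47  49  51]
 [ 50  51  48  50  51  47  42  43  48  46  50  48]
 [ 50  50  48  48  49  48  52  52  51  50  48  50]
 [ 51  51  45  48  50  50  50  50  53  51  48  53]
 [ 51  47  49  49  49  47  49  49  51  50  47  51]
 [ 50  50  48  48  51  51  50  49  50  49  47  49]]
```

View pics/p0b.png

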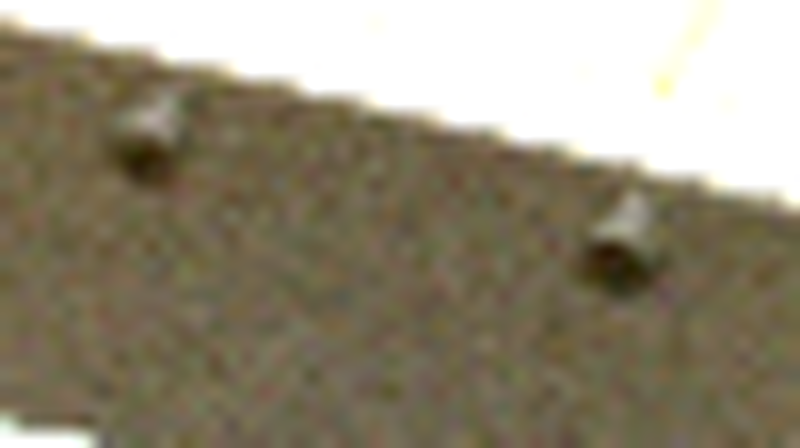

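```bash
python3 -m handwheel '{"offset":[[-0.01,0.06,0.01],[-0.025,0.13,0.02],[-0.04,0.2,0.02],[-0.05,0.27,0.02],[-0.065,0.34,0.02],[-0.08,0.41,0.02],[-0.095,0.48,0.02],[-0.105,0.54,0.02],[-0.115,0.58,0.02],[-0.115,0.58,0.02]],"roll":[0,0,0,0,0,0,0,0,0,0]}'
cat > look.py <<'E'
from h import *
import sys
n=sys.argv[1]
s=snap('scene','s'+n)
ob=ctrl.get_obs();r=ob['tool_rot'];y=2*np.arctan2(r[1],r[0]);y=y-2*np.pi if y>4 else y;print(ob['tool_pos'],y,ob['contact_force'],ob['wrist_torque'])
c=s['img'][64:124,265:340,::-1]; cv2.imwrite('pics/p%s.png'%n,cv2.resize(cv2.convertScaleAbs(c,alpha=2.0),(750,600),interpolation=cv2.INTER_CUBIC))
o=ob['tool_pos'];d=o[:2]-[.5351,.3367];print('unit',d@[np.cos(1.764),np.sin(1.764)],d@[-np.sin(1.764),np.cos(1.764)])
E
python3 look.py 14
```

```text
t: 27.15
tool_pos: [0.5371, 0.3263, 0.1445]
tool_rot: [-1.996, -2.426, 0.0]
contact_force: [-0.3, 0.6, -4.4]
opening: 0.0045
[0.53713001 0.32620693 0.14455322] 1.764989340448324 [ 0.25756209 -1.03502033 -4.00308528] [ 0.18742865  0.07193707 -0.02566591]
unit -0.01068760974658716 2.2470219568956716e-05
```

View pics/p14.png

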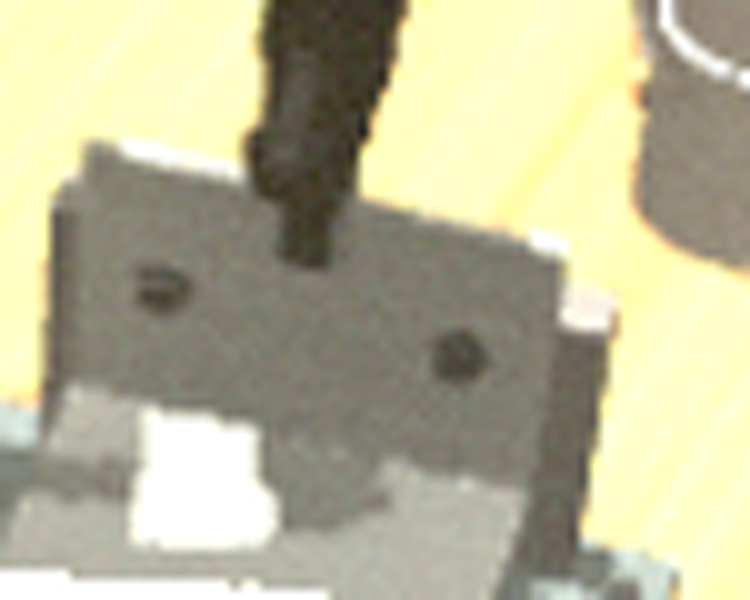

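```bash
python3 -m handwheel '{"offset":[[-0.005,0.02,0],[-0.01,0.04,0],[-0.014,0.07,0],[-0.02,0.1,0],[-0.024,0.12,0],[-0.028,0.145,0],[-0.03,0.155,0],[-0.03,0.155,0],[-0.03,0.155,0],[-0.03,0.155,0]],"roll":[0,0,0,0,0,0,0,0,0,0]}'
python3 look.py 15
```

```text
t: 28.2
tool_pos: [0.536, 0.3323, 0.1445]
tool_rot: [1.996, 2.426, -0.0]
contact_force: [-0.1, -0.1, -4.4]
opening: 0.0044
[0.5359647  0.33230641 0.14455935] 1.7647643868662364 [ 0.28476957  0.44882716 -4.29344025] [0.15856556 0.03200815 0.0166943 ]
unit -0.004477869275645023 -5.0294577056914195e-06
```

View pics/p15.png

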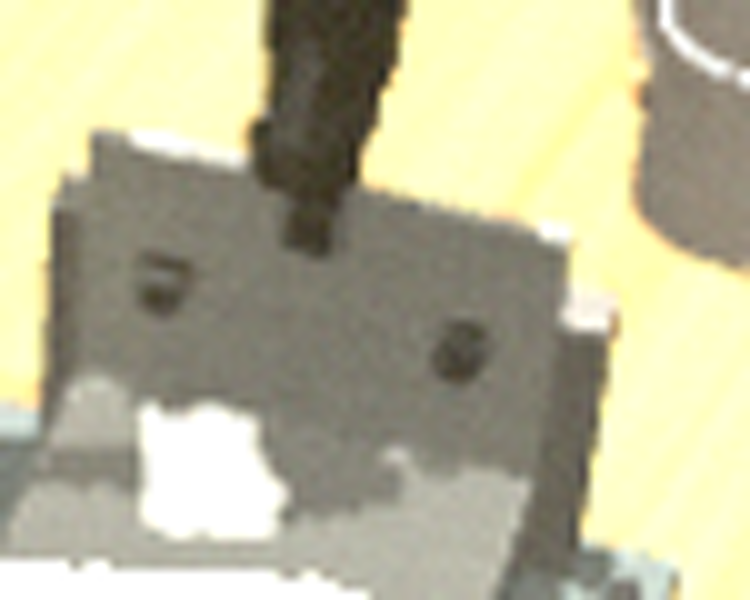

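```bash
python3 -m handwheel '{"offset":[[-0.002,0.01,0],[-0.004,0.02,0],[-0.004,0.02,0],[-0.004,0.02,-0.01],[-0.004,0.02,-0.03],[-0.004,0.02,-0.05],[-0.004,0.02,-0.07],[-0.004,0.02,-0.09],[-0.004,0.02,-0.1],[-0.004,0.02,-0.1]],"roll":[0,0,0,0,0,0,0,0,0,0]}'
python3 look.py 16
```

```text
t: 29.25
tool_pos: [0.5357, 0.3331, 0.1404]
tool_rot: [-1.996, -2.426, 0.0]
contact_force: [-1.0, 0.6, -4.0]
opening: 0.0045
[0.53578443 0.33312419 0.14052058] -4.518440027508769 [-0.33420645 -0.09701173 -3.895699  ] [0.19610096 0.05594625 0.00557818]
unit -0.003640689212244528 1.4877551438898616e-05
```

```bash
python3 -m handwheel '{"offset":[[0,0,-0.01],[0,0,-0.025],[0,0,-0.04],[0,0,-0.055],[0,0,-0.07],[0,0,-0.08],[0,0,-0.085],[0,0,-0.085],[0,0,-0.085],[0,0,-0.085]],"roll":[0,0,0,0,0,0,0,0,0,0]}'
python3 look.py 17
```

```text
t: 30.3
tool_pos: [0.5358, 0.3332, 0.1375]
tool_rot: [1.996, 2.426, 0.0]
contact_force: [-1.9, -0.8, -0.5]
opening: 0.0043
[0.53585326 0.33316986 0.13749177] 1.7647930610151816 [-1.87780194 -1.18491532 -0.55559955] [0.02606837 0.34604057 0.0110823 ]
unit -0.0036090855927584714 -6.143998756716691e-05
```

View pics/p17.png

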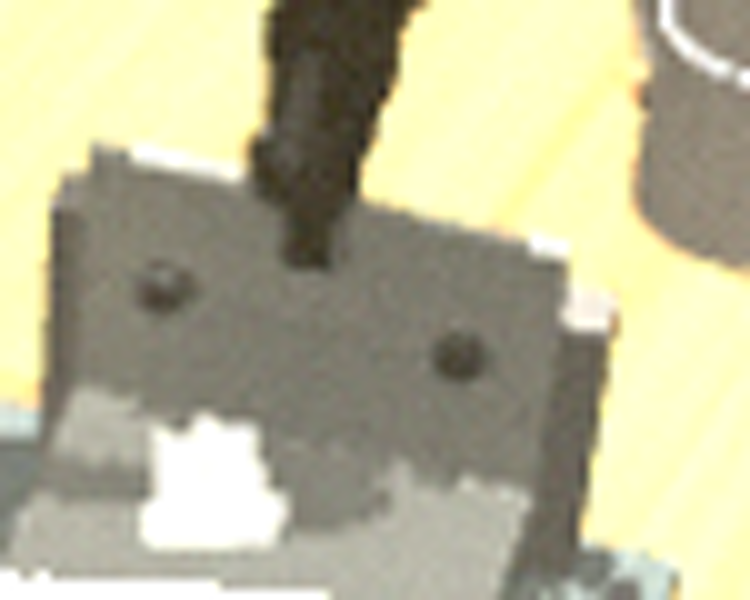

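```bash
python3 -m handwheel '{"offset":[[0,0,0],[0,0,0],[0,0,0],[0,0,0],[0,0,0],[0,0,0.1],[0,0,0.3],[0,0,0.6],[0,0,0.9],[0,0,1.2]],"roll":[0,0,0,0,0,0,0,0,0,0]}' 30
python3 look.py 18
```

```text
t: 31.35
tool_pos: [0.5362, 0.3333, 0.1871]
tool_rot: [1.995, 2.426, 0.002]
contact_force: [-0.4, 0.5, -1.0]
opening: 0.0301
[0.53729023 0.33386892 0.18970818] 1.7648034585910821 [ 1.1040602  -0.31544609  1.36676125] [-0.02569287 -0.03020994 -0.02092949]
unit -0.0031989382560324475 -0.0016059011814957376
```

View pics/p18.png

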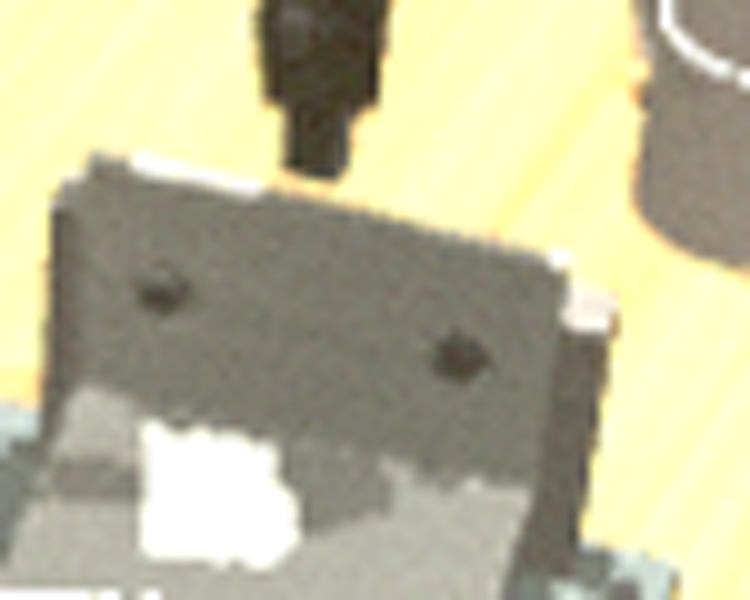

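```bash
python3 -m handwheel '{"offset":[[0,0,0.4],[0,0,0.9],[-0.2,0,1.4],[-0.6,0.2,1.8],[-1.2,0.5,2.0],[-1.9,0.9,2.0],[-2.6,1.4,2.0],[-3.2,1.9,2.0],[-3.5,2.3,2.0],[-3.6,2.5,2.0]],"roll":[0,0,0,0,0,0,0,0,0,0]}'
python3 - <<'E'
from h import *
s=snap('scene','s19');t=snap('top','t19')
cv2.imwrite('pics/f1.png',cv2.resize(s['img'][40:260,150:400,::-1],(750,660))[:600])
cv2.imwrite('pics/f2.png',cv2.resize(t['img'][120:300,80:320,::-1],(800,600),interpolation=cv2.INTER_CUBIC))
c=s['img'][64:124,265:340,::-1]; cv2.imwrite('pics/p19.png',cv2.resize(cv2.convertScaleAbs(c,alpha=2.0),(750,600),interpolation=cv2.INTER_CUBIC))
y=1.764;o=np.array([.5351,.3367])+(-.004)*np.array([np.cos(y),np.sin(y)]);zf=.054
def U(x,yy,z): return [o[0]+x*np.cos(y)-yy*np.sin(y),o[1]+x*np.sin(y)+yy*np.cos(y),z+zf]
f=lambda p:((proj(s,U(*p))+.5-[265,64])*10-.5).round(0)
for n,p in (('hA front',(-.003,.05,.055)),('hB front',(-.003,-.05,.055)),('topA f',(-.003,.08,.11)),('topB f',(-.003,-.08,.11)),('footA',(-.003,.08,.004)),('footB',(-.003,-.08,.004)),('hoodA',(-.153,.08,.004)),('hoodB',(-.153,-.08,.004))): print(n,f(p),proj(s,U(*p)).round(1))
E
python3 polar.py s19 pol19
```

```text
t: 32.4
tool_pos: [0.3896, 0.4346, 0.2658]
tool_rot: [-1.992, -2.429, -0.001]
contact_force: [0.2, 0.3, 0.1]
opening: 0.03
hA front [164. 293.] [281.   92.8]
hB front [458. 362.] [310.4  99.8]
topA f [ 83. 147.] [272.8  78.3]
topB f [566. 259.] [321.1  89.4]
footA [ 72. 384.] [271.7 101.9]
footB [531. 494.] [317.6 112.9]
hoodA [-65. 694.] [258.1 133. ]
hoodB [419. 816.] [306.4 145.1]
```

View pics/f1.png

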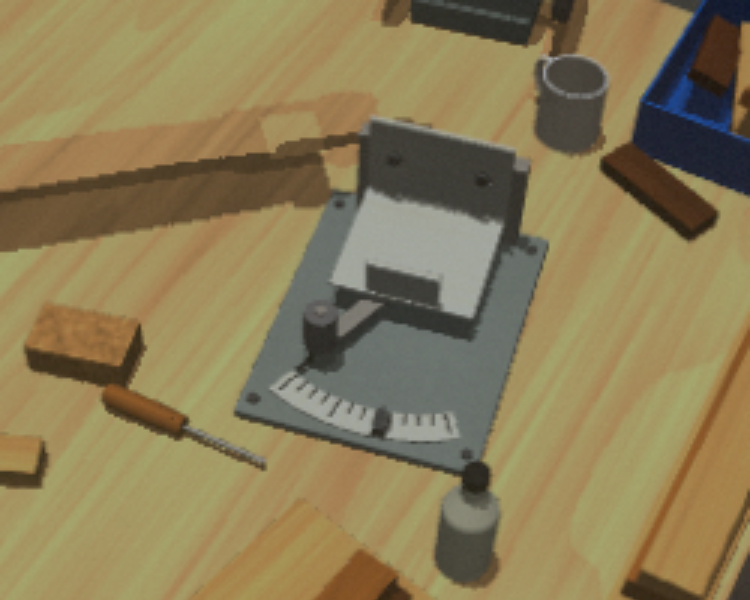

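View pics/f2.png

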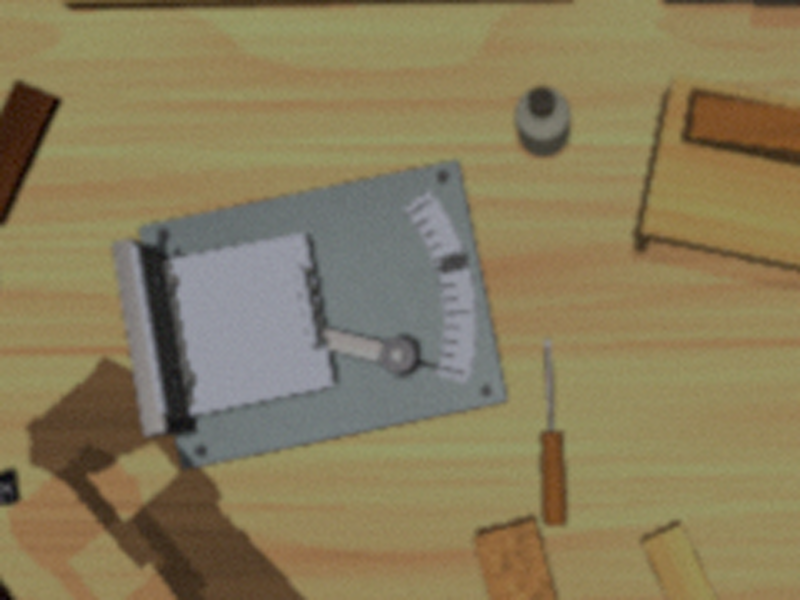

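View pics/p19.png

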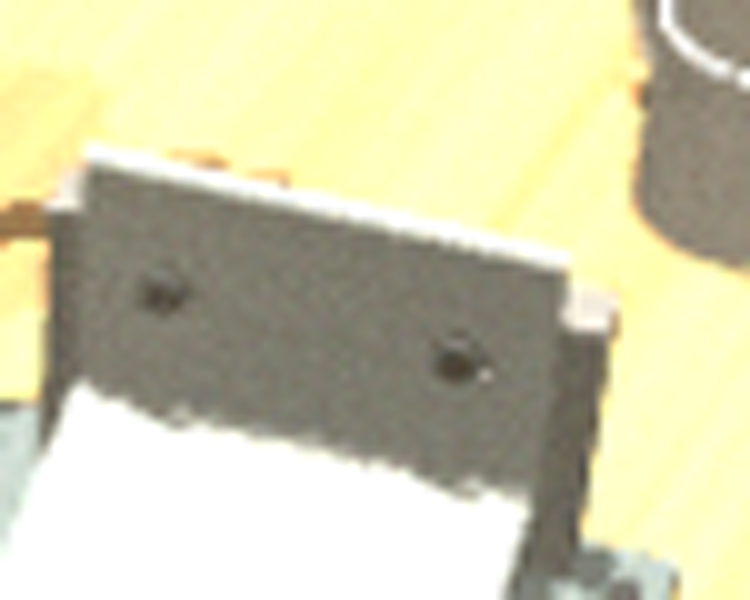

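```bash
python3 -c "
from station import ctrl
print(ctrl.finish_job())"
```

```text
the job is handed in; nothing more can be done
None
```

I did the whole job in the order asked and handed it in at about 32 s of the 72 s; the hand-in reports no verdict.

**Spring check:** I gripped the roller and swung the arm in small steps to 0.56 rad by the tool position. The scene picture put the pointer about 0.005 rad short of the middle of the clip. My readings of the clip's place ran from 0.55 to 0.57 rad, about 0.56 at best, so they agree only to about 0.01 rad. I held it there for over a second, then led it back under grip to its stop and let go there. The pictures afterwards showed the pointer at the zero tick and the clip where it was.

**Guard:** I drew it out by the rib and let it go flat on the bench, clear of the shelf. I took it again by the top edge, turned it and passed it over both pin heads without feeling any contact. I then lowered it until its weight came off the gripper, at the expected hung height of 137.5 mm at the tool tip.

**Last checks:** With the robot away, both holes were exactly at the picture positions worked out for the hung guard, and the hood lay within 3 pixels of its place. The top edge looked about 1 pixel lower after I let go, which fits the guard settling in the play on the pin necks. The glue bottle and screwdriver looked undisturbed, and no check failed.

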